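# Pass a collet rack through the sprung gate of a transfer chute

### The arm

A 6-joint arm with a two-finger parallel gripper is mounted at the origin on a cart in front of the work surface, level with it; the furniture and walls round the work are solid. World frame = base frame: x ahead of the robot, y to its left, z up, the work surface at z = 0. Lengths are in m, angles in rad, forces in N, time in s.
With the tool pointing down it reaches from about 0.35 to 0.875 m from the base axis. Payload 4.2 kg.
Tool frame: the origin (TCP) lies at the very end of the fingers, on their centre line; the grasp point (between the pads) lies 19 mm behind it (arm.grip_depth is the distance from the TCP to the grasp point, in m); z points along the fingers, y is the line along which they close (so a half turn about z gives the same grasp; the last joint's range is limited). The gripper opens to 85 mm and grips with 20 to 120 N. Pads are 22 mm wide; open, the fingers measure 114 mm over their backs; the gripper's body (76 mm by 85 mm) begins 54 mm behind the grasp point. The pads swing forward as they close: fully open they stand 13 mm farther back than shut.
Start: joints at [-1.049, 0.385, 0.008, 0, -1.194, -0.259], TCP at [0.162, -0.604, 0.231] pointing down, gripper open.
Joint ranges: [-3.14, 3.14], [-1.21, 2.06], [-1.07, 1.41], [-3.16, 2.05], [-2.99, -0.16], [-3.1, 3.1]. Speed limits (rad/s): [2.79, 2.79, 3.14, 3.14, 3.14, 3.14].

### API

Orientations are given as a unit quaternion [w, x, y, z].
In Python, from station import get_state, optics, ticket, arm gives the robot as it stands.
- The arm moves only by the tool drive_tool, never from a script. Its arguments are lists of equal length, an entry for each row: "dp": the shift along the tool's x, y, z in m, a list of three; "dr": the turn, a rotation vector about the tool's x, y, z in degrees, a list of three. A call has 1 to 5 rows; each row is the pose to reach, as a shift and turn from the pose commanded when the call began, along the tool's axes at that moment; what a row does not reach only later rows make up. A row lasts 1/12 s, in which the tool goes at most 41.7 mm and 7.16 degrees, less where a joint would pass 70% of its speed; a pose out of reach is approached as far as the arm can. A call with a gripper value outside its range is refused whole. "hand" is the closure, from 0 (fully open) to 1 (shut), set as the call begins (left out, the last holds). The fingers move at their own pace and stop on an object; the grip force is fixed at half the most. Time passes only in rows, so rows that repeat a pose let the fingers close. It gives the time, the measured TCP pose, the force, the opening and the grip force at its end, in the units of the state.
- get_state(): the state, without advancing time (a new reading comes with each control period).
- optics.read_camera(name): name is "scene" or "top" or "wrist"; returns a dict with "pixels" (384x512x3 uint8, red, green, blue), "fx", "fy", "cx", "cy" (pixels), "rvec" (rotation vector, rad) and "tvec" (3), from world to camera coordinates, as OpenCV has them; the wrist camera has in their place "hand_eye" (4x4, takes a point from camera to tool coordinates, whose origin is the TCP and whose axes are the flange's). Camera axes: x right, y down, z forward; pixel columns grow to the right and rows downward; lengths in m; the calibration is good to about 2 mm. A picture is of the moment at which its call begins: read the wrist's pose just before it. There is no depth.
- ticket.finish_job(): hands the job in; it is judged then, once.
The state is a dict: "t": time; "joint_pos": joint angles; "qd": joint speeds; "effort": joint torques, N m; "ee_pos": TCP position; "eef_rot": TCP orientation; "wrist_force": force on the tool from outside, world axes, zero at the start; "torque": the same for the moment, N m; "grip_width": finger opening in m; "grip_force": force on a finger pad.
Only numpy, scipy, OpenCV 4.12 (cv2) and the standard library are available. Lean on these libraries where they do the work, as an engineer would, in place of code of your own. Each camera call takes 0.05 s, during which the arm holds its last target. There are 200 camera calls.

### The job

Swing the red gate bar of the transfer chute back over the chute and hold it open with a fingertip while you push the blue collet rack along the chute, past the gate and up against the yellow end stop; then take the fingers away and let the gate close by itself behind the rack. The gate must never touch the rack, so keep it held clear until the whole rack is past. Only push with the fingers: do not lift or tip the rack, and leave the other things on the bench alone.

Things in the scene. Friction and masses are not known exactly. Their poses are not given: they have to be found in the camera images.
- chute: Fixed aluminium channel on the bench, open above. Origin: on the bench top, mid-width, on the gate line. x points along the chute in the direction of travel (roughly the robot's right), y across it (roughly away from the robot), z up. It begins at x = -205 mm; floor 4 mm thick, inner width 48 mm (y -24 to +24), walls 6 mm thick, only 14 mm high.
- chute_stop (a point): Middle of the black buffer face of the yellow end stop, at the chute's x = +117 mm; the stop is 34 mm high. The rack is home when its front face touches this, so its middle is then at the chute's x = +82 mm.
- gate_body (a joint): Gate angle, rad: 0 shut (bar across the chute, along the chute's +y), 1.57 open (bar along the chute's -x, above and outside the wall nearer the robot), stop at 1.75. Opens anticlockwise from above, back towards the rack's start; pushing the rack at the shut gate only jams it. A spring always shuts it: 0.04 N m shut, 0.07 N m open (about 0.4 N at the bar's end, more near the hinge).
- gate_hinge (a point): The gate's vertical hinge axis, 53 mm above the bench, at the chute's x = 0, y = -46 mm, outside the wall nearer the robot; its post is 18 mm across and 62 mm high. A second post, 10 mm across and 55 mm high, on which the shut gate rests, stands at the chute's x = +9.5 mm, y = +41 mm.
- gate_tip (a point): Free end of the gate's red bar (black end), at mid height. Bar: straight from the hinge, 195 mm long, 8 mm thick, 47 to 59 mm above the bench. Below it, 14 to 62 mm from the hinge, hangs a orange plastic leaf, 6 mm thick, down to 18 mm above the bench, which bars the rack's way; the rest of the bar passes over the rack.
- rack_mid (a point): Middle of the blue rack's body, half-way up (22 mm above the bench). Block 70 mm long along the chute, 44 mm wide, 36 mm high; six short steel collets in two rows are fixed in it and rise to 43 mm above the bench. It stands loose on the channel floor before the gate, aligned with the chute, and weighs 0.2 to 0.42 kg.
- oil_bottle: Bystander: black bottle with red tip, 64x64x203 mm; origin at the centre of its underside.
- hex_key: Bystander: long steel hex key, 48x214x8 mm; origin at the centre of its underside.
- bearing: Bystander: steel ball bearing, 65 mm across, 18 mm thick; origin at the centre of its underside.
- scrub_brush: Bystander: red scrubbing brush, 38x85x32 mm; origin at the centre of its underside.
- steel_block: Bystander: dark steel block, 40x62x26 mm; origin at the centre of its underside.
- wood_block: Bystander: wooden block, 48x68x22 mm; origin at the centre of its underside.
- grease_cartridge: Bystander: red and white upright cartridge, 54 mm across, 218 mm tall; origin at the centre of its underside.
There are look-alikes about, which are no part of the job. There is more than one size of the part that bears rack_mid; the job needs the middle-sized.

How it is judged:
By the outcome, as a careful person would: the job done as asked, in the order asked, and still so for the second after the job is handed in, with the robot touching nothing.
It also fails if it takes over 51 s, if anything falls off the work surface, if the arm or the gripper's body presses on something with over 40 N, if the wrist force passes 120 N, or if a joint passes its speed limit or range.

## Working session

There is one attempt and no reset: what is moved stays moved. The work goes in short steps, Python scripts to look and compute and a tool call to move; the robot and the scene stay as the last step left them, time stands still between calls to the robot, and variables do not carry over. Pictures are saved under pics/ and viewed, at most 10 in all, crops included, and the job is handed in when it is done.

Besides the shell and the picture viewer there is one more tool, called after ">>>" by a JSON object that holds its "op" and its "data". drive_tool: Moves the arm, as the interface text tells. Its arguments: {"type":"object","properties":{"dp":{"type":"array"},"dr":{"type":"array"},"hand":{"type":"number"}},"required":["dp","dr"]}

```bash
mkdir -p pics; cat > h.py <<'E'
import numpy as np, cv2
from station import get_state, optics, ticket, arm
def cam(n):
    c=optics.read_camera(n); return c
def save(c,f,crop=None,s=1):
    im=c["pixels"][:,:,::-1]
    if crop: im=im[crop[1]:crop[3],crop[0]:crop[2]]
    cv2.imwrite("pics/"+f,cv2.resize(im,None,fx=s,fy=s,interpolation=cv2.INTER_CUBIC))
E
python3 - <<'E'
from h import *
import pickle
for n in ("scene","top"):
    c=cam(n); pickle.dump(c,open(n+".pkl","wb")); save(c,n+"0.png",None,1.5)
    print(n,c["fx"],c["cx"],c["cy"],c["rvec"],c["tvec"])
s=get_state();print(s)
E
```

```text
scene 351.62312637019977 260.95186584829355 190.22012125902538 [ 0.73683027 -2.23770163  1.49504034] [0.5158249  0.18304988 0.82569121]
top 410.3722228142757 257.8409896575569 193.06444263648982 [ 2.11810448 -2.13413282  0.21461268] [0.0813929 0.6110236 1.30562  ]
{'t': 0.1, 'joint_pos': array([-1.04938611e+00,  3.85533277e-01,  6.75757885e-03, -4.13403182e-04,
       -1.19403690e+00, -2.58564840e-01]), 'qd': array([ 0.00037157, -0.00300395,  0.00243835,  0.00128324,  0.00083004,
        0.00070106]), 'effort': array([-8.88447848e-04, -3.93318629e+01,  1.88930279e+01,  4.19796199e+00,
       -2.58980923e-03,  1.00925365e-05]), 'ee_pos': array([ 0.16224381, -0.60302737,  0.23029991]), 'eef_rot': array([-2.05569504e-04, -1.30969040e-01,  9.91385927e-01,  1.00548253e-03]), 'wrist_force': array([-0.8600351 , -0.77660824, -0.15667807]), 'torque': array([ 0.02380518, -0.0030816 ,  0.02158606]), 'grip_force': 0.0, 'grip_width': 0.0850463026731676}
```

View pics/top0.png

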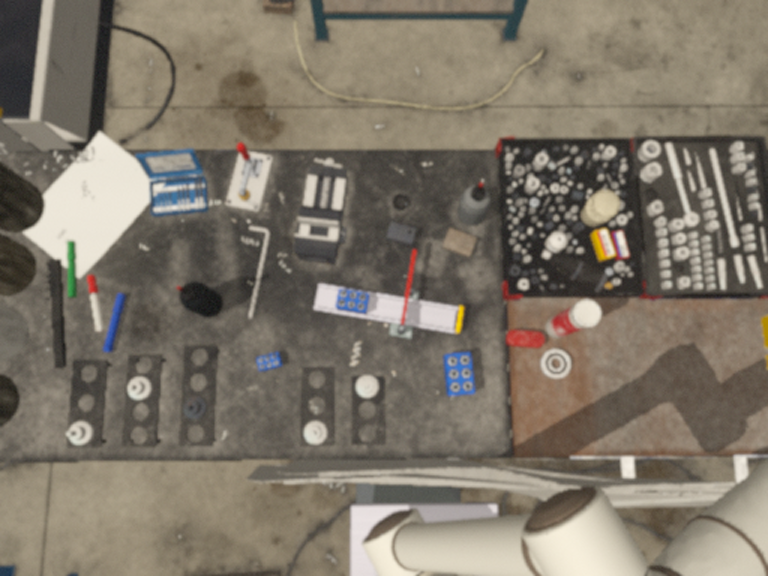

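View pics/scene0.png

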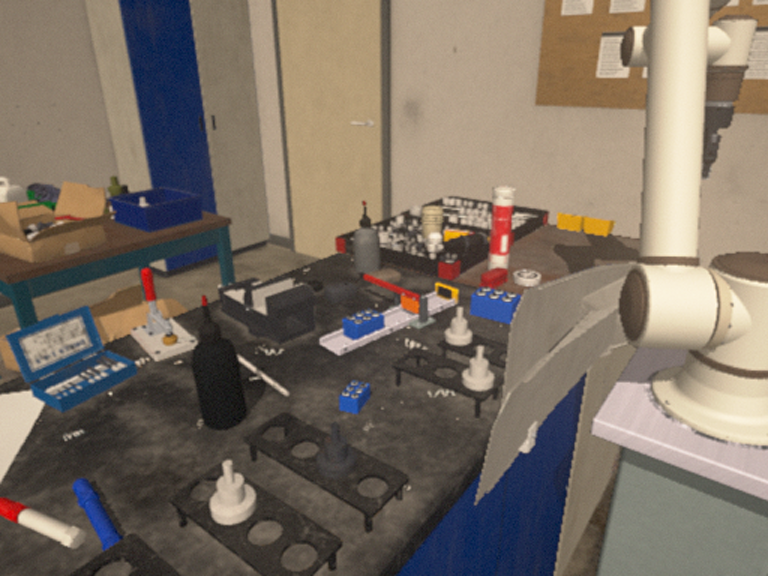

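Top view (1.5x): the chute runs from (317,297) to the yellow stop at (461,318). The rack is at (353,300), the hinge at (402,328) and the red tip at (413,250). The medium rack is the one in the chute; the small one at (268,361) and the large one at (460,373) are decoys.

```bash
python3 - <<'E'
from h import *
import pickle
a=pickle.load(open("top.pkl","rb"))["pixels"][150:240,200:320,::-1]
b=pickle.load(open("scene.pkl","rb"))["pixels"][170:245,205:325,::-1]
f=lambda i:cv2.resize(i,None,fx=5,fy=5,interpolation=cv2.INTER_CUBIC)
A=f(a)
cv2.imwrite("pics/c1.png",A)
for n in("top","scene"):
    c=pickle.load(open(n+".pkl","rb")); hsv=cv2.cvtColor(c["pixels"],cv2.COLOR_RGB2HSV)
    for name,lo,hi,box in(("blue",(105,120,60),(125,255,255),(200,150,320,240)),("yel",(22,130,120),(35,255,255),(200,150,320,240)),("red",(0,150,90),(6,255,255),(200,150,290,240))):
        m=cv2.inRange(hsv,lo,hi); k=np.zeros_like(m);k[box[1]:box[3],box[0]:box[2]]=1;m*=k
        nl,l,st,ce=cv2.connectedComponentsWithStats(m)
        print(n,name,[(st[i].tolist(),ce[i].round(1).tolist()) for i in range(1,nl) if st[i][4]>8])
E
```

```text
top blue [([229, 194, 5, 8, 18], [231.2, 198.3]), ([225, 195, 15, 13, 45], [234.8, 202.7]), ([241, 197, 4, 11, 18], [243.1, 202.6]), ([296, 235, 18, 5, 45], [304.3, 236.4])]
top yel [([304, 203, 5, 20, 67], [306.0, 212.3])]
top red [([270, 166, 8, 33, 96], [273.4, 181.2])]
scene blue [([314, 195, 6, 16, 83], [316.5, 202.9]), ([228, 210, 28, 16, 251], [241.0, 217.6])]
scene yel [([297, 155, 9, 4, 23], [300.5, 156.0])]
scene red [([224, 158, 6, 11, 51], [226.7, 162.9]), ([242, 183, 38, 18, 156], [260.0, 190.8])]
```

View pics/c1.png

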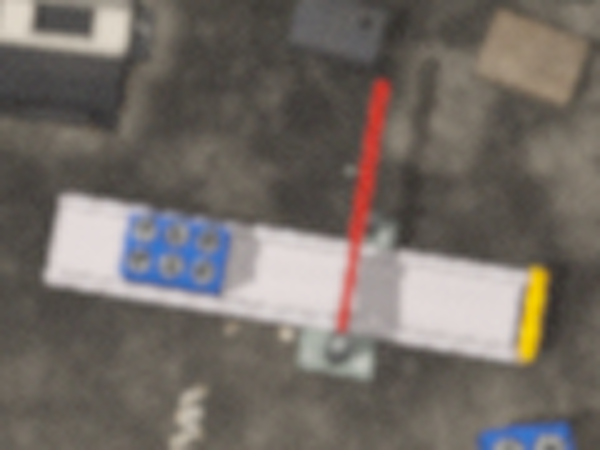

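The crop gives chute left corners at (62,193) and (45,284), hinge post top at (338,347), bar tip at (381,82), rack top centre at about (177,254), and stop face at about x=525.

```bash
cat >> h.py <<'E'
def proj(c,P): return cv2.projectPoints(np.array(P,float),np.array(c["rvec"]),np.array(c["tvec"]),np.array([[c["fx"],0,c["cx"]],[0,c["fy"],c["cy"]],[0,0,1]]),None)[0][:,0]
def back(c,uv,z):
    R=cv2.Rodrigues(np.array(c["rvec"]))[0]; o=-R.T@np.array(c["tvec"])
    d=R.T@np.array([(uv[0]-c["cx"])/c["fx"],(uv[1]-c["cy"])/c["fy"],1]); return (o+d*(z-o[2])/d[2])
def w(p,q):  # chute->world
    x,y,t=p; q=np.atleast_2d(q); c,s=np.cos(t),np.sin(t)
    return np.c_[x+c*q[:,0]-s*q[:,1],y+s*q[:,0]+c*q[:,1],q[:,2]]
E
python3 - <<'E'
from h import *
import pickle
from scipy.optimize import least_squares as ls
c=pickle.load(open("top.pkl","rb"))
pt=np.array([(-.205,.030,.014),(-.205,-.03,.014),(0,-.046,.062),(0,.149,.059),(.117,.03,.034),(.117,-.03,.034)])
uv=np.array([(62,193),(45,284),(338,347),(382,80),(530,266),(519,360)])/5+[199.6,149.6]
r=ls(lambda p:(proj(c,w(p,pt))-uv).ravel(),[.5,-.3,-1.7],loss='soft_l1',f_scale=.5)
print(r.x,(proj(c,w(r.x,pt))-uv).round(2).tolist())
p=r.x
b=back(c,np.array([177,254])/5+[199.6,149.6],.04); print("rack",b, )
t=p[2];d=b[:2]-p[:2];print("rack chute",np.cos(t)*d[0]+np.sin(t)*d[1],-np.sin(t)*d[0]+np.cos(t)*d[1])
h=w(p,[0,-.046,.06])[0];e=back(c,uv[3],.059);print("hinge",h,"tip",e,np.linalg.norm(e[:2]-h[:2]))
s=pickle.load(open("scene.pkl","rb"))
print(proj(s,w(p,pt)))
E
```

```text
[ 0.56933848  0.03736157 -1.74520543] [[-0.13, 1.06], [-0.01, -0.12], [0.48, 0.04], [0.95, -3.14], [-0.31, 0.94], [-0.68, -0.4]]
rack [0.59054142 0.15340465 0.04      ]
rack chute -0.11796188322391304 0.0007447581819418868
hinge [0.52403633 0.04534378 0.06      ] tip [0.70516085 0.01488191 0.059     ] 0.1836682249824734
[[213.85670521 225.07566942]
 [227.06861114 232.64309527]
 [283.43683997 197.27027998]
 [241.24314605 181.3731716 ]
 [290.48877857 188.79162062]
 [304.11870483 193.79850588]]
```

```bash
cat > plan.py <<'E'
from h import *
from scipy.spatial.transform import Rotation as Ro
P=(0.5693,0.0374,-1.7420)   # chute pose
R0=lambda q:Ro.from_quat([q[1],q[2],q[3],q[0]])
def pose():
    s=get_state(); return np.array(s["ee_pos"]),R0(s["eef_rot"])
def orient(beta): # chute angle (deg) from holder(+tool y finger) to pusher ; tool y points at beta+180
    a=np.radians(beta+180)+P[2]; y=np.array([np.cos(a),np.sin(a),0]); z=np.array([0,0,-1.]); x=np.cross(y,z)
    return Ro.from_matrix(np.c_[x,y,z])
def tool(x,y,z,beta): # chute mm -> world pose
    return w(P,[x/1e3,y/1e3,z/1e3])[0],orient(beta)
def emit(ways,start=None,n=5,hand=None):
    p,R=start or pose()
    for i in range(0,len(ways),n):
        dp=[];dr=[]
        for q,Q in ways[i:i+n]:
            dp.append([round(float(v),4) for v in R.inv().apply(q-p)]); dr.append([round(float(v),1)+0.0 for v in (R.inv()*Q).as_rotvec(degrees=True)])
        print("dp",dp,"dr",dr)
        p=p+R.apply(dp[-1]); R=R*Ro.from_rotvec(dr[-1],degrees=True)
    return p,R
def lin(a,b,n): # chute tuples (x,y,z,beta)
    a,b=np.array(a,float),np.array(b,float); return [tool(*(a+(b-a)*k/n)) for k in range(1,n+1)]
E
python3 - <<'E'
from plan import *
p,R=pose()
d=p[:2]-P[:2];t=P[2];c=1e3*np.array([np.cos(t)*d[0]+np.sin(t)*d[1],-np.sin(t)*d[0]+np.cos(t)*d[1]]);print(c,p)
a=(*c,p[2]*1e3,25)
up=(c[0]-40,c[1]+20,300,25); over=(53,120,300,25); low=(53,120,110,25)
W=lin(a,up,4)+lin(up,over,26)+lin(over,low,8)+[tool(*low)]*2
print(tool(*low)[0],tool(*over)[0])
emit(W)
E
```

```text
[ 700.41415697 -291.99651199] [ 0.16224381 -0.60302737  0.23029991]
[ 0.67851612 -0.03526939  0.11      ] [ 0.67851612 -0.03526939  0.3       ]
dp [[-0.0087, 0.007, -0.0174], [-0.0175, 0.014, -0.0348], [-0.0262, 0.021, -0.0522], [-0.035, 0.028, -0.0696], [-0.0585, 0.0429, -0.0696]] dr [[0.1, 0.0, -0.1], [0.1, 0.0, -0.1], [0.1, 0.0, -0.1], [0.1, 0.0, -0.1], [0.1, 0.0, -0.1]]
dp [[-0.0235, 0.0148, -0.0], [-0.047, 0.0296, -0.0], [-0.0705, 0.0444, -0.0], [-0.0941, 0.0593, -0.0], [-0.1176, 0.0741, -0.0]] dr [[0.0, 0.0, 0.0], [0.0, 0.0, 0.0], [0.0, 0.0, 0.0], [0.0, 0.0, 0.0], [0.0, 0.0, 0.0]]
dp [[-0.0235, 0.0148, -0.0], [-0.047, 0.0296, -0.0], [-0.0706, 0.0444, -0.0], [-0.0941, 0.0592, -0.0], [-0.1176, 0.0741, -0.0]] dr [[0.0, 0.0, 0.0], [0.0, 0.0, 0.0], [0.0, 0.0, 0.0], [0.0, 0.0, 0.0], [0.0, 0.0, 0.0]]
dp [[-0.0236, 0.0148, -0.0], [-0.0471, 0.0296, -0.0], [-0.0706, 0.0444, -0.0], [-0.0941, 0.0592, -0.0], [-0.1177, 0.0741, -0.0]] dr [[0.0, 0.0, 0.0], [0.0, 0.0, 0.0], [0.0, 0.0, 0.0], [0.0, 0.0, 0.0], [0.0, 0.0, 0.0]]
dp [[-0.0235, 0.0148, -0.0], [-0.047, 0.0296, -0.0], [-0.0705, 0.0444, -0.0], [-0.0941, 0.0592, 0.0], [-0.1176, 0.074, 0.0]] dr [[0.0, 0.0, 0.0], [0.0, 0.0, 0.0], [0.0, 0.0, 0.0], [0.0, 0.0, 0.0], [0.0, 0.0, 0.0]]
dp [[-0.0235, 0.0149, 0.0], [-0.0471, 0.0297, 0.0], [-0.0706, 0.0445, 0.0], [-0.0941, 0.0593, 0.0], [-0.1176, 0.0741, 0.0]] dr [[0.0, 0.0, 0.0], [0.0, 0.0, 0.0], [0.0, 0.0, 0.0], [0.0, 0.0, 0.0], [0.0, 0.0, 0.0]]
dp [[-0.0, 0.0, 0.0238], [-0.0, 0.0, 0.0475], [-0.0, 0.0, 0.0713], [-0.0, 0.0, 0.095], [-0.0001, -0.0, 0.1188]] dr [[0.0, 0.0, 0.0], [0.0, 0.0, 0.0], [0.0, 0.0, 0.0], [0.0, 0.0, 0.0], [0.0, 0.0, 0.0]]
dp [[0.0, -0.0, 0.0237], [0.0, -0.0, 0.0475], [0.0, -0.0, 0.0712], [0.0, -0.0, 0.0712], [0.0, -0.0, 0.0712]] dr [[0.0, 0.0, 0.0], [0.0, 0.0, 0.0], [0.0, 0.0, 0.0], [0.0, 0.0, 0.0], [0.0, 0.0, 0.0]]
```

>>> {"op": "drive_tool", "data": {"dp": [[-0.009,0.007,-0.0175],[-0.0175,0.014,-0.035],[-0.026,0.021,-0.052],[-0.035,0.028,-0.07],[-0.0585,0.043,-0.07]], "dr": [[0.1,0,0],[0.1,0,0],[0.1,0,0],[0.1,0,0],[0.1,0,0]], "hand": 0.5}}

```text
t: 0.52
ee_pos: [0.2074, -0.5488, 0.3048]
eef_rot: [0.001, -0.13, 0.992, -0.004]
wrist_force: [1.5, -0.7, 1.3]
grip_width: 0.0428
grip_force: 0.0
```

>>> {"op": "drive_tool", "data": {"dp": [[-0.0235,0.0148,0],[-0.047,0.0296,0],[-0.0705,0.0444,0],[-0.094,0.0593,0],[-0.1176,0.074,0]], "dr": [[0,0,0],[0,0,0],[0,0,0],[0,0,0],[0,0,0]]}}

```text
t: 0.93
ee_pos: [0.3025, -0.4435, 0.3008]
eef_rot: [-0.0, -0.131, 0.991, -0.0]
wrist_force: [0.7, 0.1, 0.0]
grip_width: 0.0426
grip_force: 0.0
```

>>> {"op": "drive_tool", "data": {"dp": [[-0.0235,0.0148,0],[-0.047,0.0296,0],[-0.0705,0.0444,0],[-0.094,0.0593,0],[-0.1176,0.074,0]], "dr": [[0,0,0],[0,0,0],[0,0,0],[0,0,0],[0,0,0]]}}

```text
t: 1.35
ee_pos: [0.3969, -0.3414, 0.3007]
eef_rot: [-0.0, -0.131, 0.991, -0.001]
wrist_force: [0.3, -0.6, 0.0]
grip_width: 0.0429
grip_force: 0.0
```

>>> {"op": "drive_tool", "data": {"dp": [[-0.0235,0.0148,0],[-0.047,0.0296,0],[-0.0705,0.0444,0],[-0.094,0.0593,0],[-0.1176,0.074,0]], "dr": [[0,0,0],[0,0,0],[0,0,0],[0,0,0],[0,0,0]]}}

```text
t: 1.77
ee_pos: [0.4912, -0.2394, 0.3005]
eef_rot: [-0.0, -0.131, 0.991, -0.001]
wrist_force: [0.1, -0.4, -0.5]
grip_width: 0.0424
grip_force: 0.0
```

>>> {"op": "drive_tool", "data": {"dp": [[-0.0235,0.0148,0],[-0.047,0.0296,0],[-0.0705,0.0444,0],[-0.094,0.0593,0],[-0.1176,0.074,0]], "dr": [[0,0,0],[0,0,0],[0,0,0],[0,0,0],[0,0,0]]}}

```text
t: 2.18
ee_pos: [0.5856, -0.1375, 0.3003]
eef_rot: [-0.0, -0.131, 0.991, -0.001]
wrist_force: [0.9, -0.2, 0.7]
grip_width: 0.0424
grip_force: 0.0
```

>>> {"op": "drive_tool", "data": {"dp": [[-0.0235,0.0148,0],[-0.047,0.0296,0],[-0.0705,0.0444,0],[-0.094,0.0593,0],[-0.1176,0.074,0]], "dr": [[0,0,0],[0,0,0],[0,0,0],[0,0,0],[0,0,0]]}}

```text
t: 2.6
ee_pos: [0.6799, -0.0356, 0.3]
eef_rot: [-0.001, -0.131, 0.991, -0.001]
wrist_force: [0.0, 0.2, 0.7]
grip_width: 0.0428
grip_force: 0.0
```

>>> {"op": "drive_tool", "data": {"dp": [[0,0,0.0238],[0,0,0.0475],[0,0,0.0713],[0,0,0.095],[0,0,0.1]], "dr": [[0,0,0],[0,0,0],[0,0,0],[0,0,0],[0,0,0]]}}

```text
t: 3.02
ee_pos: [0.6767, -0.0367, 0.1949]
eef_rot: [-0.005, -0.131, 0.991, -0.0]
wrist_force: [-0.2, -0.5, -0.9]
grip_width: 0.0428
grip_force: 0.0
```

```bash
python3 - <<'E'
from plan import *
import pickle
s=get_state();c=cam("wrist");pickle.dump((s,c),open("w1.pkl","wb"));save(c,"w1.png",None,1.5);print(s["ee_pos"],s["t"],c["fx"],c["fy"],c["cx"],c["cy"],np.round(c["hand_eye"],3).tolist())
E
```

```text
[ 0.67665523 -0.03671105  0.19488223] 3.0167 335.0751579028207 335.0751579028207 256.845656765155 190.7910075866365 [[0.001, -0.944, -0.33, 0.085], [1.0, 0.001, -0.0, 0.0], [0.0, -0.33, 0.944, -0.142], [0.0, 0.0, 0.0, 1.0]]
```

View pics/w1.png

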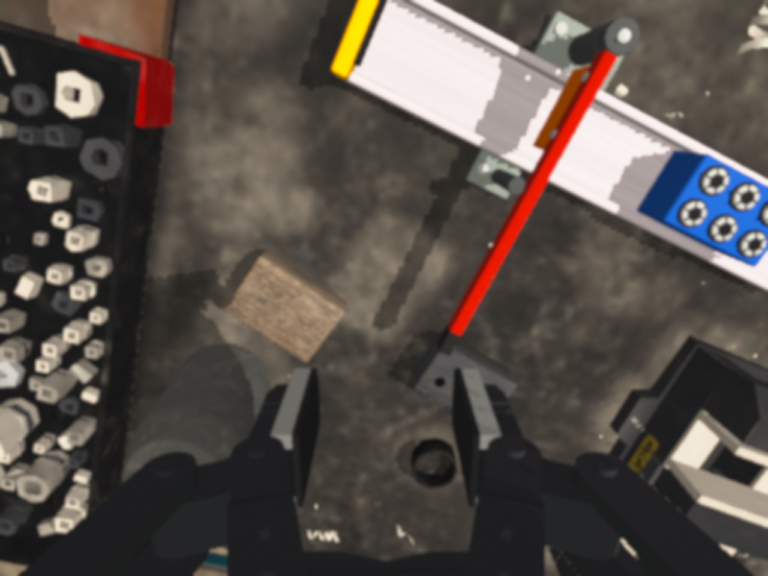

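Wrist view: hinge post top at (620,35), bar tip (black) at about (450,340), front collets at (716,180) and (693,213), yellow stop face edge at top left, about (365,58). Only the steel block and a ring lie under the fingers, and both are low.

```bash
python3 - <<'E'
from plan import *
import pickle
s,c=pickle.load(open("w1.pkl","rb"))
R=R0(s["eef_rot"]).as_matrix();H=np.array(c["hand_eye"])
o=R@H[:3,3]+s["ee_pos"];M=R@H[:3,:3]
def bk(u,v,z):
    d=M@np.array([(u/1.5-c["cx"])/c["fx"],(v/1.5-c["cy"])/c["fy"],1]);q=o+d*(z-o[2])/d[2]
    e=q[:2]-P[:2];t=P[2];return q[:2].round(4),(1e3*np.array([np.cos(t)*e[0]+np.sin(t)*e[1],-np.sin(t)*e[0]+np.cos(t)*e[1]])).round(1)
for n,u,v,z in(("hinge",620,35,.062),("tip",450,345,.059),("col11",716,180,.043),("col12",693,213,.043),("col21",747,197,.043),("col22",723,229,.043),("stoptop far",348,77,.034),("post2",507,180,.055),("wall far stop end",352,77,.014),("far wall @rack",790,298,.014)):print(n,bk(u,v,z))
E
```

```text
hinge (array([0.5294, 0.0444]), array([ -0.1, -40.5]))
tip (array([0.7139, 0.0144]), array([ -2. , 146.4]))
col11 (array([0.5805, 0.1357]), array([-98.8,  -5.7]))
col12 (array([0.6016, 0.1315]), array([-98.2,  15.8]))
col21 (array([0.5847, 0.1578]), array([-121.2,   -5.3]))
col22 (array([0.6057, 0.1531]), array([-120.2,   16.1]))
stoptop far (array([ 0.5818, -0.0836]), array([117.1,  33. ]))
post2 (array([0.6113, 0.0158]), array([14.1, 45.1]))
wall far stop end (array([ 0.5803, -0.083 ]), array([116.7,  31.3]))
far wall @rack (array([0.6384, 0.2409]), array([-212.3,   33.5]))
```

```bash
sed -i 's/^P=.*/P=(0.5728,0.0368,-1.7420)/' plan.py; cat >> plan.py <<'E'
D=57.
cs=lambda b:np.array([np.cos(np.radians(b)),np.sin(np.radians(b))])
def hold(theta,r,beta): # holder centre, contact corner at radius ~r on the bar's closing side
    th=np.radians(theta); n=np.array([np.cos(th),np.sin(th)]); u=np.array([-np.sin(th),np.cos(th)])
    d=np.radians(beta-theta); return np.array([0,-46])+r*u+n*(4+7.25*abs(np.cos(d))+11*abs(np.sin(d)))
E
python3 - <<'E'
from plan import *
ss=lambda k:k
p,R=pose()
h0=hold(0,140,25)+[10,0]; t0=h0+D/2*cs(25)
W=[]
d=p[:2]-P[:2];t=P[2];c=1e3*np.array([np.cos(t)*d[0]+np.sin(t)*d[1],-np.sin(t)*d[0]+np.cos(t)*d[1]])
a=(*c,p[2]*1e3,25);b=(*t0,48,25)
W+=lin(a,b,8)+[tool(*b)]*2
n=28
for k in range(n+1):
    f=k/n; th=94*f; be=25+55*f
    h=hold(th,140+50*f,be); q=h+D/2*cs(be); W.append(tool(*q,48,be))
W.append(W[-1])
print(h,q,len(W)); e=emit(W); print(e[0])
E
```

```text
[-190.49253921  -45.59130739] [-185.54356614  -17.52428643] 40
dp [[0.0007, 0.0009, 0.0185], [0.0014, 0.0019, 0.0371], [0.0022, 0.0028, 0.0556], [0.0029, 0.0037, 0.0741], [0.0036, 0.0047, 0.0926]] dr [[0.0, -0.5, -0.2], [0.0, -0.5, -0.2], [0.0, -0.5, -0.2], [0.0, -0.5, -0.2], [0.0, -0.5, -0.2]]
dp [[0.0009, 0.0009, 0.0186], [0.0018, 0.0018, 0.0371], [0.0027, 0.0028, 0.0556], [0.0027, 0.0028, 0.0556], [0.0027, 0.0028, 0.0556]] dr [[0.0, 0.0, 0.0], [0.0, 0.0, 0.0], [0.0, 0.0, 0.0], [0.0, 0.0, 0.0], [0.0, 0.0, 0.0]]
dp [[-0.0043, 0.009, -0.0], [-0.011, 0.0157, -0.0], [-0.0174, 0.0229, 0.0], [-0.0234, 0.0305, 0.0], [-0.029, 0.0385, 0.0]] dr [[0.0, 0.0, 0.0], [0.0, 0.0, -1.9], [0.0, 0.0, -3.9], [0.0, 0.0, -5.9], [0.0, 0.0, -7.8]]
dp [[-0.0062, 0.0077, 0.0], [-0.0119, 0.0158, 0.0], [-0.0172, 0.0243, 0.0], [-0.0219, 0.0332, 0.0], [-0.0262, 0.0424, 0.0]] dr [[0.0, 0.0, -2.0], [0.0, 0.0, -3.9], [0.0, 0.0, -5.9], [0.0, 0.0, -7.9], [0.0, 0.0, -9.8]]
dp [[-0.0052, 0.0088, 0.0], [-0.01, 0.018, 0.0], [-0.0141, 0.0275, 0.0], [-0.0178, 0.0373, 0.0], [-0.0208, 0.0475, 0.0]] dr [[0.0, 0.0, -2.0], [0.0, 0.0, -4.0], [0.0, 0.0, -5.9], [0.0, 0.0, -7.9], [0.0, 0.0, -9.9]]
dp [[-0.0041, 0.0098, 0.0], [-0.0077, 0.0199, 0.0], [-0.0106, 0.0303, 0.0], [-0.0129, 0.0408, 0.0], [-0.0146, 0.0511, 0.0]] dr [[0.0, 0.0, -1.9], [0.0, 0.0, -3.9], [0.0, 0.0, -5.9], [0.0, 0.0, -7.8], [0.0, 0.0, -9.8]]
dp [[-0.0029, 0.0102, 0.0], [-0.0052, 0.0205, 0.0], [-0.0069, 0.0311, 0.0], [-0.008, 0.0418, 0.0], [-0.0084, 0.0527, 0.0]] dr [[0.0, 0.0, -1.9], [0.0, 0.0, -3.9], [0.0, 0.0, -5.9], [0.0, 0.0, -7.8], [0.0, 0.0, -9.8]]
dp [[-0.0016, 0.0108, 0.0], [-0.0026, 0.0218, 0.0], [-0.0029, 0.0329, 0.0], [-0.0026, 0.0441, -0.0], [-0.0026, 0.0441, -0.0]] dr [[0.0, 0.0, -2.0], [0.0, 0.0, -3.9], [0.0, 0.0, -5.9], [0.0, 0.0, -7.9], [0.0, 0.0, -7.9]]
[0.58714393 0.22263909 0.04799862]
```

>>> {"op": "drive_tool", "data": {"dp": [[0.0007,0.001,0.0185],[0.0014,0.002,0.037],[0.0022,0.003,0.0555],[0.003,0.004,0.074],[0.0036,0.005,0.0925]], "dr": [[0,0,0],[0,0,0],[0,0,0],[0,0,0],[0,0,0]]}}

```text
t: 3.48
ee_pos: [0.6758, -0.0332, 0.1093]
eef_rot: [0.002, -0.131, 0.991, -0.001]
wrist_force: [-0.2, -1.1, -0.2]
grip_width: 0.0426
grip_force: 0.0
```

>>> {"op": "drive_tool", "data": {"dp": [[0.001,0.001,0.0185],[0.002,0.002,0.037],[0.0027,0.0028,0.055],[0.0027,0.0028,0.0585],[0.0027,0.0028,0.0585]], "dr": [[0,0,0],[0,0,0],[0,0,0],[0,0,0],[0,0,0]]}}

```text
t: 3.9
ee_pos: [0.6715, -0.0314, 0.0495]
eef_rot: [-0.0, -0.131, 0.991, -0.001]
wrist_force: [-0.3, -0.6, 0.6]
grip_width: 0.0427
grip_force: 0.0
```

>>> {"op": "drive_tool", "data": {"dp": [[0,0,0],[0,0,0]], "dr": [[0,0,0],[0,0,0]]}}

```text
t: 4.07
ee_pos: [0.6729, -0.0312, 0.0517]
eef_rot: [0.002, -0.131, 0.991, -0.001]
wrist_force: [0.2, -0.0, 0.3]
grip_width: 0.0428
grip_force: 0.0
```

```bash
python3 - <<'E'
from plan import *
p,R=pose();print(p,R.as_matrix()[2].round(4),get_state()["qd"].round(3))
c=cam("wrist");save(c,"w2.png",None,1.2)
W=[];n=28
for k in range(n+1):
    f=k/n; th=94*f; be=25+55*f
    h=hold(th,140+50*f,be); q=h+D/2*cs(be); W.append(tool(*q,48,be))
W.append(W[-1])
emit(W)
E
```

```text
[ 0.67287899 -0.03121141  0.05173493] [-0.0035 -0.0025 -1.    ] [-0.    -0.003 -0.006 -0.003  0.003 -0.001]
dp [[-0.0001, 0.0098, 0.0036], [-0.0069, 0.0165, 0.0037], [-0.0132, 0.0237, 0.0037], [-0.0192, 0.0313, 0.0037], [-0.0247, 0.0394, 0.0037]] dr [[-0.1, 0.2, -0.1], [-0.1, 0.2, -2.1], [-0.1, 0.2, -4.0], [-0.1, 0.2, -6.0], [-0.1, 0.2, -8.0]]
dp [[-0.0062, 0.0076, -0.0001], [-0.012, 0.0157, -0.0001], [-0.0172, 0.0242, -0.0001], [-0.022, 0.0331, -0.0001], [-0.0263, 0.0423, -0.0001]] dr [[0.0, 0.0, -1.9], [0.0, 0.0, -3.9], [0.0, 0.0, -5.9], [0.0, 0.0, -7.8], [0.0, 0.0, -9.8]]
dp [[-0.0052, 0.0088, 0.0], [-0.01, 0.018, -0.0], [-0.0142, 0.0275, -0.0], [-0.0178, 0.0374, -0.0], [-0.0208, 0.0475, -0.0]] dr [[0.0, 0.0, -2.0], [0.0, 0.0, -3.9], [0.0, 0.0, -5.9], [0.0, 0.0, -7.9], [0.0, 0.0, -9.8]]
dp [[-0.0041, 0.0098, -0.0], [-0.0077, 0.0199, -0.0], [-0.0106, 0.0303, -0.0001], [-0.0129, 0.0409, -0.0001], [-0.0146, 0.0512, -0.0001]] dr [[0.0, 0.0, -2.0], [0.0, 0.0, -3.9], [0.0, 0.0, -5.9], [0.0, 0.0, -7.9], [0.0, 0.0, -9.8]]
dp [[-0.0029, 0.0101, 0.0], [-0.0052, 0.0204, 0.0], [-0.0069, 0.031, 0.0], [-0.0079, 0.0417, -0.0], [-0.0083, 0.0526, -0.0]] dr [[0.0, 0.0, -2.0], [0.0, 0.0, -4.0], [0.0, 0.0, -5.9], [0.0, 0.0, -7.9], [0.0, 0.0, -9.9]]
dp [[-0.0016, 0.0108, -0.0], [-0.0026, 0.0218, -0.0], [-0.003, 0.0329, -0.0], [-0.0026, 0.0441, -0.0], [-0.0026, 0.0441, -0.0]] dr [[0.0, 0.0, -1.9], [0.0, 0.0, -3.9], [0.0, 0.0, -5.9], [0.0, 0.0, -7.8], [0.0, 0.0, -7.8]]
```

View pics/w2.png

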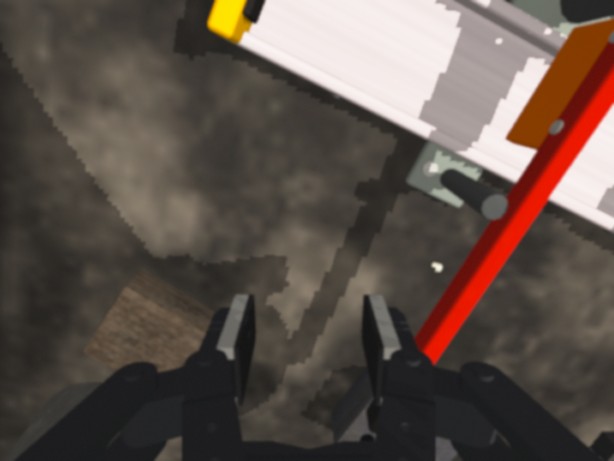

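The right (holder) finger is on the +x side of the bar as planned, with its tip at (375,300) and the bar at about (430,345).

>>> {"op": "drive_tool", "data": {"dp": [[0,0.0098,0.0036],[-0.0069,0.0165,0.0037],[-0.0132,0.0237,0.0037],[-0.0192,0.0313,0.0037],[-0.0247,0.0394,0.0037]], "dr": [[-0.1,0.2,-0.1],[-0.1,0.2,-2],[-0.1,0.2,-4],[-0.1,0.2,-6],[-0.1,0.2,-8]]}}

```text
t: 4.53
ee_pos: [0.6857, 0.0144, 0.046]
eef_rot: [-0.002, -0.202, 0.979, -0.0]
wrist_force: [-1.2, -0.4, -0.3]
grip_width: 0.0428
grip_force: 0.2
```

>>> {"op": "drive_tool", "data": {"dp": [[-0.0062,0.0076,0],[-0.012,0.0157,0],[-0.0172,0.0242,0],[-0.022,0.0331,0],[-0.0263,0.0423,0]], "dr": [[0,0,-2],[0,0,-3.9],[0,0,-5.9],[0,0,-7.8],[0,0,-9.8]]}}

```text
t: 4.95
ee_pos: [0.6927, 0.0635, 0.0457]
eef_rot: [-0.002, -0.284, 0.959, -0.0]
wrist_force: [0.4, 0.4, -0.1]
grip_width: 0.0428
grip_force: 0.2
```

```bash
python3 - <<'E'
from plan import *
p,R=pose();print(p,R.as_matrix()[2].round(4))
a=cam("top")["pixels"][140:240,200:320,::-1];b=cam("wrist")["pixels"][:,:,::-1]
A=cv2.resize(a,(480,400),interpolation=cv2.INTER_CUBIC);B=cv2.resize(b,(320,240))
o=np.zeros((400,800,3),np.uint8);o[:,:480]=A;o[:240,480:]=B;cv2.imwrite("pics/m1.png",o)
E
```

```text
[0.69273292 0.06349996 0.04570993] [ 3.5e-03  9.0e-04 -1.0e+00]
```

View pics/m1.png

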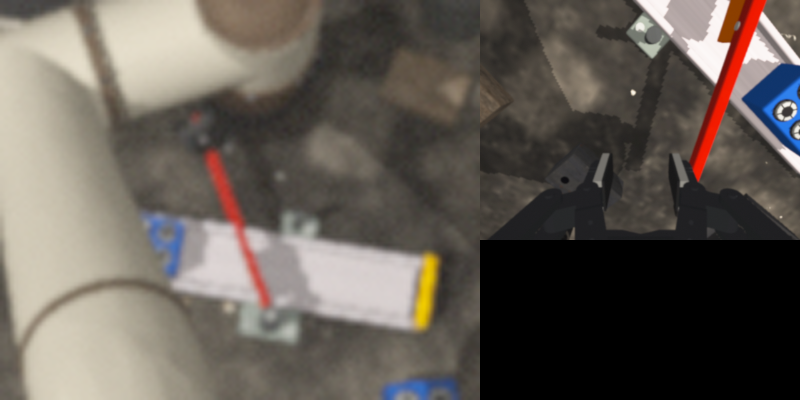

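The gate is swinging with the finger: the bar is at about 30° in the top view, the rack is untouched, and the bar is against the right finger.

>>> {"op": "drive_tool", "data": {"dp": [[-0.0052,0.0088,-0.001],[-0.01,0.018,-0.002],[-0.0142,0.0275,-0.002],[-0.0178,0.0374,-0.002],[-0.0208,0.0475,-0.002]], "dr": [[0,0,-2],[0,0,-3.9],[0,0,-5.9],[0,0,-7.9],[0,0,-9.8]]}}

```text
t: 5.47
ee_pos: [0.6841, 0.1147, 0.0479]
eef_rot: [-0.002, -0.365, 0.931, 0.0]
wrist_force: [-0.3, -1.0, -0.1]
grip_width: 0.0431
grip_force: 0.2
```

>>> {"op": "drive_tool", "data": {"dp": [[-0.0041,0.0098,0],[-0.0077,0.0199,0],[-0.0106,0.0303,0],[-0.0129,0.0409,0],[-0.0146,0.0512,0]], "dr": [[0,0,-2],[0,0,-3.9],[0,0,-5.9],[0,0,-7.9],[0,0,-9.8]]}}

```text
t: 5.88
ee_pos: [0.6598, 0.1622, 0.0478]
eef_rot: [-0.002, -0.444, 0.896, 0.0]
wrist_force: [-0.9, -0.8, 1.4]
grip_width: 0.0426
grip_force: 0.2
```

>>> {"op": "drive_tool", "data": {"dp": [[-0.0029,0.0101,0],[-0.0052,0.0204,0],[-0.0069,0.031,0],[-0.0079,0.0417,0],[-0.0083,0.0526,0]], "dr": [[0,0,-2],[0,0,-4],[0,0,-5.9],[0,0,-7.9],[0,0,-9.9]]}}

```text
t: 6.3
ee_pos: [0.623, 0.2005, 0.0479]
eef_rot: [-0.002, -0.519, 0.855, 0.0]
wrist_force: [0.5, 0.4, 0.7]
grip_width: 0.0431
grip_force: 0.2
```

>>> {"op": "drive_tool", "data": {"dp": [[-0.0016,0.0108,0],[-0.0026,0.0218,0],[-0.003,0.0329,0],[-0.0026,0.044,0],[-0.0026,0.044,0]], "dr": [[0,0,-1.9],[0,0,-3.9],[0,0,-5.9],[0,0,-7.8],[0,0,-7.8]]}}

```text
t: 6.72
ee_pos: [0.5839, 0.2234, 0.0481]
eef_rot: [-0.002, -0.576, 0.817, 0.001]
wrist_force: [0.6, 0.3, -0.3]
grip_width: 0.0425
grip_force: 0.2
```

>>> {"op": "drive_tool", "data": {"dp": [[0,0,0],[0,0,0],[0,0,0]], "dr": [[0,0,0],[0,0,0],[0,0,0]]}}

```text
t: 6.97
ee_pos: [0.5866, 0.2225, 0.0481]
eef_rot: [-0.001, -0.574, 0.819, 0.0]
wrist_force: [0.1, 0.1, -0.1]
grip_width: 0.0424
grip_force: 0.2
```

```bash
python3 - <<'E'
from plan import *
import pickle
p,R=pose();print(p,R.as_matrix().round(4)[2],tool(-185.5,-17.5,48,80)[0])
c=cam("wrist");pickle.dump((get_state(),c),open("w3.pkl","wb"));a=cam("scene")["pixels"][130:270,190:330,::-1];b=c["pixels"][:,:,::-1]
o=np.zeros((420,800,3),np.uint8);o[:300,:300]=cv2.resize(a,(300,300),interpolation=cv2.INTER_CUBIC);o[:375,300:]=cv2.resize(b,(500,375));cv2.imwrite("pics/m2.png",o)
E
```

```text
[0.58658312 0.22248958 0.04810451] [ 0.0016  0.0022 -1.    ] [0.58715921 0.22256952 0.048     ]
```

View pics/m2.png

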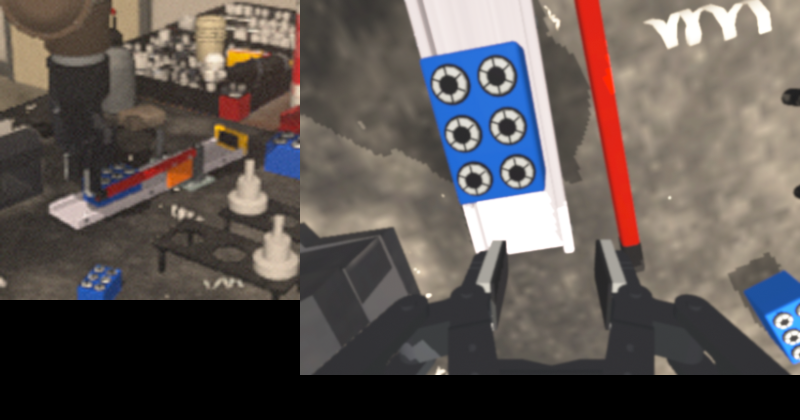

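The gate is fully open with the bar's end against the right finger. The rack is undisturbed ahead of the left finger. Next I descend and push.

```bash
cat >> plan.py <<'E'
def ctool(p):
    d=p[:2]-P[:2];t=P[2];return 1e3*np.array([np.cos(t)*d[0]+np.sin(t)*d[1],-np.sin(t)*d[0]+np.cos(t)*d[1]])
def push(s,z=20,off=0):
    be=np.interp(s,[-140,-10],[80,25]); th=np.interp(s,[-168,-100,0,48],[94,92,92,88])
    px=s-(7.25*cs(be)[0]+11*cs(be)[1]); hx=px-D*cs(be)[0]
    r=-hx
    for _ in range(20): r+=hold(th,r,be)[0]-hx
    h=hold(th,r,be); q=h+D/2*cs(be); return (*q,z,be),h,h+D*cs(be)
E
python3 - <<'E'
from plan import *
import pickle
s,c=pickle.load(open("w3.pkl","rb"))
R=R0(s["eef_rot"]).as_matrix();H=np.array(c["hand_eye"]);o=R@H[:3,3]+s["ee_pos"];M=R@H[:3,:3]
for u,v in((474,180),(517,172),(462,134),(508,126)):
    d=M@np.array([((u-300)*1.024-c["cx"])/c["fx"],(v*1.024-c["cy"])/c["fy"],1]);print(ctool(o+d*(.043-o[2])/d[2]).round(1),end=' ')
print()
for x in(-168,-140,-100,-50,0,20,47):
    a,h,p=push(x);print(x,np.round(a,1),h.round(1),p.round(1))
a=push(-168)[0]; top=(*a[:2],48,80)
W=lin(top,a,4)+[tool(*a)]
S=np.r_[np.linspace(-168,-12,26)[1:]]
W+=[tool(*push(x)[0]) for x in S]
e=emit(W);print(e[0],len(W))
E
```

```text
[-142.9   11.8] [-142.6   -9. ] [-120.8   11.7] [-120.9   -9.5] 
-168 [-185.   -17.5   20.    80. ] [-190.   -45.6] [-180.1   10.6]
-140 [-157.   -13.3   20.    80. ] [-162.   -41.4] [-152.1   14.7]
-100 [-126.    -9.8   20.    63.1] [-138.9  -35.2] [-113.1   15.6]
-50 [-83.9 -13.5  20.   41.9] [-105.2  -32.6] [-62.7   5.5]
0 [-37.  -19.2  20.   25. ] [-62.9 -31.2] [-11.2  -7.1]
20 [-17.  -17.2  20.   25. ] [-42.9 -29.2] [ 8.8 -5.1]
47 [ 10.  -16.3  20.   25. ] [-15.9 -28.4] [35.8 -4.3]
dp [[-0.0, -0.0006, 0.007], [-0.0, -0.0007, 0.014], [-0.0, -0.0007, 0.021], [-0.0, -0.0007, 0.028], [-0.0, -0.0007, 0.028]] dr [[0.1, -0.1, -0.1], [0.1, -0.1, -0.1], [0.1, -0.1, -0.1], [0.1, -0.1, -0.1], [0.1, -0.1, -0.1]]
dp [[0.0059, -0.002, -0.0], [0.0119, -0.0041, -0.0], [0.0179, -0.0061, -0.0], [0.0239, -0.008, -0.0], [0.0291, -0.0098, -0.0]] dr [[0.0, 0.0, 0.0], [0.0, 0.0, 0.0], [0.0, 0.0, 0.0], [0.0, 0.0, 0.0], [0.0, 0.0, 1.4]]
dp [[0.0045, -0.0017, -0.0], [0.0091, -0.0033, -0.0], [0.0137, -0.0048, -0.0], [0.0184, -0.0062, -0.0], [0.0231, -0.0076, -0.0]] dr [[0.0, 0.0, 2.6], [0.0, 0.0, 5.3], [0.0, 0.0, 7.9], [0.0, 0.0, 10.5], [0.0, 0.0, 13.2]]
dp [[0.0045, -0.0023, -0.0], [0.0091, -0.0041, -0.0], [0.0139, -0.006, -0.0], [0.0187, -0.0078, -0.0], [0.0237, -0.0096, -0.0]] dr [[0.0, 0.0, 2.6], [0.0, 0.0, 5.3], [0.0, 0.0, 7.9], [0.0, 0.0, 10.5], [0.0, 0.0, 13.2]]
dp [[0.0045, -0.0028, -0.0], [0.0091, -0.0056, -0.0], [0.0137, -0.0084, -0.0], [0.0185, -0.0112, -0.0], [0.0234, -0.014, -0.0]] dr [[0.0, 0.0, 2.6], [0.0, 0.0, 5.3], [0.0, 0.0, 7.9], [0.0, 0.0, 10.5], [0.0, 0.0, 13.2]]
dp [[0.0042, -0.0038, -0.0], [0.0085, -0.0077, -0.0], [0.0129, -0.0116, -0.0], [0.0174, -0.0155, -0.0], [0.0219, -0.0194, -0.0]] dr [[0.0, 0.0, 2.6], [0.0, 0.0, 5.3], [0.0, 0.0, 7.9], [0.0, 0.0, 10.5], [0.0, 0.0, 13.2]]
[0.56226948 0.08835716 0.01998443] 30
```

>>> {"op": "drive_tool", "data": {"dp": [[0,-0.0006,0.007],[0,-0.0007,0.014],[0,-0.0007,0.021],[0,-0.0007,0.028],[0,-0.0007,0.028]], "dr": [[0,0,0],[0,0,0],[0,0,0],[0,0,0],[0,0,0]]}}

```text
t: 7.48
ee_pos: [0.5864, 0.2219, 0.0188]
eef_rot: [-0.003, -0.575, 0.818, 0.0]
wrist_force: [0.9, -0.7, 2.8]
grip_width: 0.0427
grip_force: 1.3
```

>>> {"op": "drive_tool", "data": {"dp": [[0.006,-0.002,0],[0.012,-0.004,0],[0.018,-0.006,0],[0.024,-0.008,0],[0.029,-0.01,0]], "dr": [[0,0,0],[0,0,0],[0,0,0],[0,0,0],[0,0,1.4]]}}

```text
t: 7.9
ee_pos: [0.5855, 0.191, 0.0198]
eef_rot: [-0.002, -0.564, 0.826, 0.001]
wrist_force: [-1.6, 4.2, -0.3]
grip_width: 0.0426
grip_force: 1.8
```

>>> {"op": "drive_tool", "data": {"dp": [[0.0045,-0.0017,0],[0.0091,-0.0033,0],[0.0137,-0.0048,0],[0.0184,-0.0062,0],[0.0231,-0.0076,0]], "dr": [[0,0,2.6],[0,0,5.3],[0,0,7.9],[0,0,10.5],[0,0,13.2]]}}

```text
t: 8.32
ee_pos: [0.5853, 0.1669, 0.0202]
eef_rot: [-0.001, -0.465, 0.886, 0.0]
wrist_force: [1.8, 2.7, -1.0]
grip_width: 0.0426
grip_force: 1.3
```

```bash
python3 - <<'E'
from plan import *
p,R=pose();s=get_state();print(p,ctool(p),np.round(push(-106)[0],1),R.as_matrix().round(4)[2],s["wrist_force"])
c=cam("wrist");a=cam("scene")["pixels"][130:270,190:330,::-1];b=c["pixels"][:,:,::-1]
o=np.zeros((420,800,3),np.uint8);o[:300,:300]=cv2.resize(a,(300,300),interpolation=cv2.INTER_CUBIC);o[:375,300:]=cv2.resize(b,(500,375));cv2.imwrite("pics/m3.png",o)
E
```

```text
[0.58525081 0.16691701 0.0201656 ] [-130.33597781   -9.89906542] [-130.8  -10.    20.    65.6] [ 0.0017  0.0015 -1.    ] [ 1.76556503  2.65851963 -0.97882449]
```

View pics/m3.png

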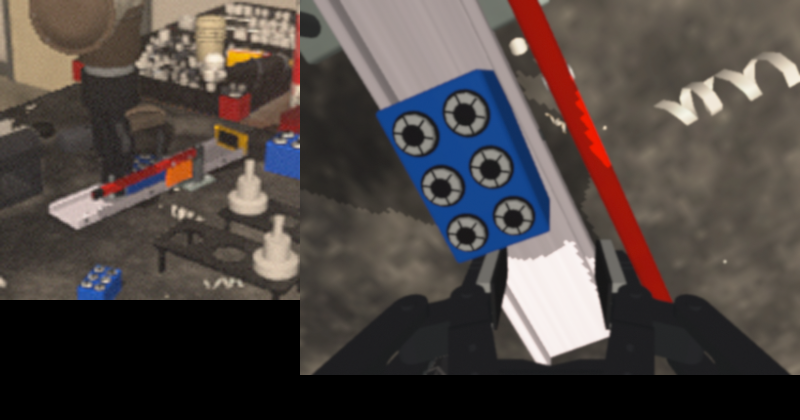

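The rack is moving, still in the channel, and the bar is held beyond the wall by the right finger. I'll continue.

>>> {"op": "drive_tool", "data": {"dp": [[0.0045,-0.0023,0],[0.0091,-0.0041,0],[0.0139,-0.006,0],[0.0187,-0.0078,0],[0.0237,-0.0096,0]], "dr": [[0,0,2.6],[0,0,5.3],[0,0,7.9],[0,0,10.5],[0,0,13.2]]}}

```text
t: 8.83
ee_pos: [0.5818, 0.1434, 0.021]
eef_rot: [0.001, -0.361, 0.932, 0.0]
wrist_force: [5.0, 4.4, 0.4]
grip_width: 0.0424
grip_force: 2.6
```

>>> {"op": "drive_tool", "data": {"dp": [[0.0045,-0.0028,0],[0.0091,-0.0056,0],[0.0137,-0.0084,0],[0.0185,-0.0112,0],[0.0234,-0.014,0]], "dr": [[0,0,2.6],[0,0,5.3],[0,0,7.9],[0,0,10.5],[0,0,13.2]]}}

```text
t: 9.25
ee_pos: [0.5763, 0.1185, 0.0224]
eef_rot: [0.004, -0.252, 0.968, 0.001]
wrist_force: [5.9, 5.1, 1.1]
grip_width: 0.043
grip_force: 3.1
```

>>> {"op": "drive_tool", "data": {"dp": [[0.0042,-0.0038,0],[0.0085,-0.0077,0],[0.0129,-0.0116,0],[0.0174,-0.0155,0],[0.0219,-0.0194,0]], "dr": [[0,0,2.6],[0,0,5.3],[0,0,7.9],[0,0,10.5],[0,0,13.2]]}}

```text
t: 9.67
ee_pos: [0.5679, 0.0914, 0.023]
eef_rot: [0.006, -0.14, 0.99, 0.001]
wrist_force: [6.9, 6.2, 3.0]
grip_width: 0.0425
grip_force: 3.8
```

```bash
python3 - <<'E'
from plan import *
p,R=pose();s=get_state();print(p,ctool(p),np.round(push(-12)[0],1),R.as_matrix().round(4)[2],s["wrist_force"])
c=cam("wrist");a=cam("scene")["pixels"][130:270,190:330,::-1];b=c["pixels"][:,:,::-1]
o=np.zeros((420,800,3),np.uint8);o[:300,:300]=cv2.resize(a,(300,300),interpolation=cv2.INTER_CUBIC);o[:375,300:]=cv2.resize(b,(500,375));cv2.imwrite("pics/m4.png",o)
S=np.r_[np.linspace(-12,40,9)[1:],43,46]
W=[tool(*push(x)[0]) for x in S]
emit(W,tool(*push(-12)[0]))
E
```

```text
[0.56786856 0.0913632  0.02299227] [-52.92534735 -14.15519849] [-49.  -19.2  20.   25.8] [-1.130e-02  8.000e-04 -9.999e-01] [6.85179648 6.20142717 3.04179063]
dp [[0.003, -0.0057, 0.0], [0.0055, -0.0117, 0.0], [0.0077, -0.0179, 0.0], [0.0099, -0.024, 0.0], [0.0123, -0.0301, 0.0]] dr [[0.0, 0.0, 0.8], [0.0, 0.0, 0.8], [0.0, 0.0, 0.8], [0.0, 0.0, 0.8], [0.0, 0.0, 0.8]]
dp [[0.0024, -0.006, 0.0], [0.0049, -0.012, 0.0], [0.0075, -0.018, 0.0], [0.0088, -0.0207, 0.0], [0.0101, -0.0234, 0.0]] dr [[0.0, 0.0, 0.0], [0.0, 0.0, 0.0], [0.0, 0.0, 0.0], [0.0, 0.0, 0.0], [0.0, 0.0, 0.0]]
```

View pics/m4.png

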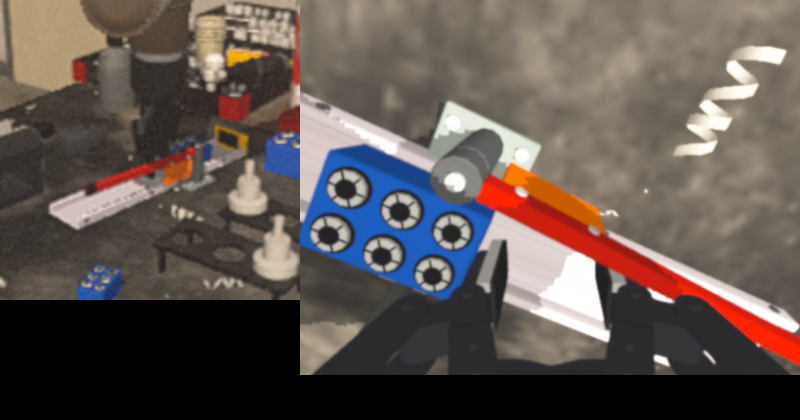

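The rack front is passing the hinge, and the leaf (orange) is held outside the wall. The sideways force of about 7 N comes from the pusher sliding across the rack's rear face, so I relax y by 3 mm as I go on.

>>> {"op": "drive_tool", "data": {"dp": [[0.002,-0.0062,0],[0.0037,-0.0126,0],[0.005,-0.0192,0],[0.0072,-0.0253,0],[0.0096,-0.0314,0]], "dr": [[0,0,0.8],[0,0,0.8],[0,0,0.8],[0,0,0.8],[0,0,0.8]]}}

```text
t: 10.18
ee_pos: [0.5633, 0.057, 0.0216]
eef_rot: [0.001, -0.133, 0.991, 0.0]
wrist_force: [2.8, 6.8, 4.2]
grip_width: 0.0429
grip_force: 3.5
```

```bash
python3 - <<'E'
from plan import *
p,R=pose();s=get_state();print(p,ctool(p),np.round(push(20)[0],1),R.as_matrix().round(4)[2],s["wrist_force"])
c=cam("wrist");a=cam("scene")["pixels"][130:270,190:330,::-1];b=c["pixels"][:,:,::-1]
o=np.zeros((420,800,3),np.uint8);o[:300,:300]=cv2.resize(a,(300,300),interpolation=cv2.INTER_CUBIC);o[:375,300:]=cv2.resize(b,(500,375));cv2.imwrite("pics/m5.png",o)
E
```

```text
[0.56328265 0.05702688 0.02161195] [-18.30971693 -12.82423817] [-17.  -17.2  20.   25. ] [-1.7e-03  4.0e-04 -1.0e+00] [2.78762441 6.80797055 4.21903384]
```

View pics/m5.png

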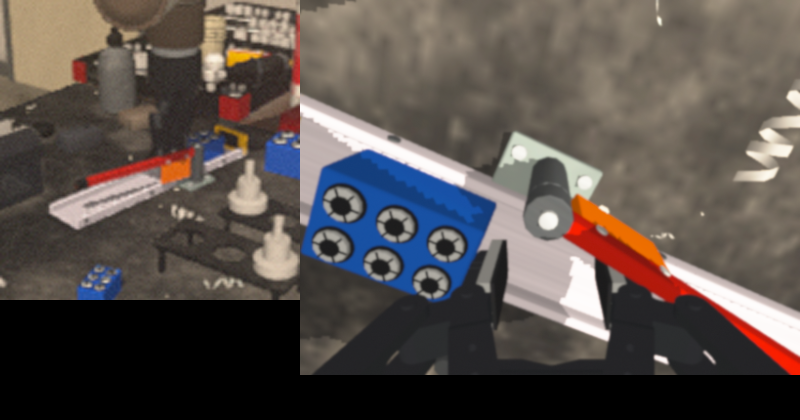

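The rack's rear is now past the hinge post and gate line, and the gate is still held open by the right finger. Now the last push to the stop.

>>> {"op": "drive_tool", "data": {"dp": [[0.0025,-0.006,0],[0.005,-0.012,0],[0.0075,-0.018,0],[0.0084,-0.0199,0]], "dr": [[0,0,0],[0,0,0],[0,0,0],[0,0,0]]}}

```text
t: 10.62
ee_pos: [0.5597, 0.0351, 0.0211]
eef_rot: [0.0, -0.132, 0.991, 0.0]
wrist_force: [2.4, 5.8, 3.0]
grip_width: 0.0429
grip_force: 4.2
```

>>> {"op": "drive_tool", "data": {"dp": [[0.0009,-0.0018,0],[0.0017,-0.0036,0]], "dr": [[0,0,0],[0,0,0]]}}

```text
t: 10.78
ee_pos: [0.5591, 0.0317, 0.0211]
eef_rot: [0.0, -0.132, 0.991, 0.0]
wrist_force: [2.7, 6.0, 4.4]
grip_width: 0.0423
grip_force: 4.6
```

```bash
cat > rk.py <<'E'
from plan import *
p,R=pose();s=get_state();print(p,ctool(p),s["wrist_force"],s["t"])
c=cam("wrist");Rm=R.as_matrix();H=np.array(c["hand_eye"]);o=Rm@H[:3,3]+p;M=Rm@H[:3,:3]
hsv=cv2.cvtColor(c["pixels"],cv2.COLOR_RGB2HSV)
# rectify top plane z=40mm to chute coordinates, 2 px/mm
xs,ys=np.meshgrid(np.arange(-60,140,.5),np.arange(-60,60,.5))
q=w(P,np.c_[xs.ravel()/1e3,ys.ravel()/1e3,np.full(xs.size,.040)]);v=(q-o)@M
u=(c["fx"]*v[:,0]/v[:,2]+c["cx"]).reshape(xs.shape).astype(np.float32);vv=(c["fy"]*v[:,1]/v[:,2]+c["cy"]).reshape(xs.shape).astype(np.float32)
r=cv2.remap(hsv,u,vv,cv2.INTER_LINEAR)
m=cv2.inRange(r,(100,120,110),(125,255,255));nl,l,st,ce=cv2.connectedComponentsWithStats(m);i=1+np.argmax(st[1:,4])
print("blue x",st[i][0]/2-60,(st[i][0]+st[i][2])/2-60,"y",st[i][1]/2-60,(st[i][1]+st[i][3])/2-60)
m=cv2.inRange(r,(20,130,120),(35,255,255));k=np.argwhere(m);print("yellow x",k[:,1].min()/2-60 if len(k) else None, len(k))
cv2.imwrite("pics/rect.png",cv2.cvtColor(r,cv2.COLOR_HSV2BGR))
E
python3 rk.py
```

```text
[0.55912607 0.03171366 0.02110475] [  7.34158905 -12.60747257] [2.65359955 6.00667197 4.35804531] 10.7833
blue x 41.5 110.0 y -34.0 23.5
yellow x 101.5 1073
```

>>> {"op": "drive_tool", "data": {"dp": [[0.0009,-0.0018,0],[0.0013,-0.0027,0]], "dr": [[0,0,0],[0,0,0]]}}

```text
t: 11.0
ee_pos: [0.5587, 0.0289, 0.0211]
eef_rot: [0.0, -0.132, 0.991, 0.0]
wrist_force: [2.6, 6.7, 3.3]
grip_width: 0.0424
grip_force: 5.0
```

>>> {"op": "drive_tool", "data": {"dp": [[0.0005,-0.0009,0],[0.0009,-0.0018,0]], "dr": [[0,0,0],[0,0,0]]}}

```text
t: 11.17
ee_pos: [0.5585, 0.0273, 0.0212]
eef_rot: [0.001, -0.132, 0.991, 0.0]
wrist_force: [2.6, 10.5, 3.2]
grip_width: 0.0427
grip_force: 7.1
```

```bash
python3 rk.py
```

```text
[0.55848942 0.02725561 0.02115473] [ 11.84293141 -12.47529593] [ 2.61513077 10.52134003  3.23073904] 11.1667
blue x 45.5 114.0 y -34.0 23.5
yellow x -28.0 1671
```

>>> {"op": "drive_tool", "data": {"dp": [[0.0005,-0.0009,0],[0.0007,-0.0015,0]], "dr": [[0,0,0],[0,0,0]]}}

```text
t: 11.38
ee_pos: [0.5585, 0.027, 0.0212]
eef_rot: [0.001, -0.132, 0.991, 0.001]
wrist_force: [0.6, 16.7, 4.0]
grip_width: 0.0432
grip_force: 9.4
```

>>> {"op": "drive_tool", "data": {"dp": [[0.0004,-0.0009,0],[0.0004,-0.0009,0]], "dr": [[0,0,0],[0,0,0]]}}

```text
t: 11.55
ee_pos: [0.5585, 0.0269, 0.0213]
eef_rot: [0.002, -0.132, 0.991, 0.002]
wrist_force: [-0.7, 16.4, 2.3]
grip_width: 0.0429
grip_force: 10.1
```

```bash
python3 rk.py
```

```text
[0.55849946 0.02692412 0.02125927] [ 12.16785536 -12.40892948] [-0.68773952 16.44267447  2.29655811] 11.55
blue x 45.5 114.0 y -34.0 23.5
yellow x 103.0 1782
```

The rack is hard against the stop: the force rose to 16 N and the rack no longer moves. I back the pusher off a few mm, then lift clear so the gate can shut.

>>> {"op": "drive_tool", "data": {"dp": [[-0.0015,0.003,0],[-0.003,0.006,0],[-0.004,0.008,0],[-0.004,0.008,0]], "dr": [[0,0,0],[0,0,0],[0,0,0],[0,0,0]]}}

```text
t: 11.93
ee_pos: [0.557, 0.031, 0.0198]
eef_rot: [-0.003, -0.132, 0.991, -0.001]
wrist_force: [1.9, -2.5, 1.3]
grip_width: 0.0423
grip_force: 1.4
```

>>> {"op": "drive_tool", "data": {"dp": [[0,0,-0.015],[0,0,-0.045],[0,0,-0.08],[0,0,-0.115],[0,0,-0.14]], "dr": [[0,0,0],[0,0,0],[0,0,0],[0,0,0],[0,0,0]]}}

```text
t: 12.35
ee_pos: [0.5577, 0.0313, 0.1622]
eef_rot: [-0.002, -0.132, 0.991, -0.0]
wrist_force: [0.3, 0.2, 0.8]
grip_width: 0.0428
grip_force: 0.0
```

>>> {"op": "drive_tool", "data": {"dp": [[0,0,-0.03],[0,0,-0.06],[0,0,-0.09],[0,0,-0.1],[0,0,-0.1]], "dr": [[0,0,0],[0,0,0],[0,0,0],[0,0,0],[0,0,0]]}}

```text
t: 12.77
ee_pos: [0.5592, 0.0319, 0.2626]
eef_rot: [0.0, -0.132, 0.991, 0.0]
wrist_force: [-0.2, 0.4, 0.1]
grip_width: 0.0429
grip_force: 0.0
```

>>> {"op": "drive_tool", "data": {"dp": [[0,0,0],[0,0,0],[0,0,0],[0,0,0],[0,0,0]], "dr": [[0,0,0],[0,0,0],[0,0,0],[0,0,0],[0,0,0]]}}

```text
t: 13.18
ee_pos: [0.5584, 0.0318, 0.2591]
eef_rot: [-0.003, -0.132, 0.991, -0.001]
wrist_force: [-0.7, -0.1, 0.8]
grip_width: 0.0423
grip_force: 0.0
```

>>> {"op": "drive_tool", "data": {"dp": [[0,0,0],[0,0,0],[0,0,0],[0,0,0],[0,0,0]], "dr": [[0,0,0],[0,0,0],[0,0,0],[0,0,0],[0,0,0]]}}

```text
t: 13.6
ee_pos: [0.5588, 0.032, 0.2603]
eef_rot: [-0.002, -0.132, 0.991, -0.0]
wrist_force: [-1.3, 0.6, 0.3]
grip_width: 0.0427
grip_force: 0.0
```

```bash
python3 rk.py; python3 - <<'E'
from plan import *
# red bar in wrist view at z=59mm
p,R=pose();c=cam("wrist");Rm=R.as_matrix();H=np.array(c["hand_eye"]);o=Rm@H[:3,3]+p;M=Rm@H[:3,:3]
hsv=cv2.cvtColor(c["pixels"],cv2.COLOR_RGB2HSV)
def rect(z,lo,hi):
    xs,ys=np.meshgrid(np.arange(-210,140,.5),np.arange(-70,160,.5))
    v=(w(P,np.c_[xs.ravel()/1e3,ys.ravel()/1e3,np.full(xs.size,z)])-o)@M
    f=lambda k,f0,c0:(c[f0]*v[:,k]/v[:,2]+c[c0]).reshape(xs.shape).astype(np.float32)
    m=cv2.inRange(cv2.remap(hsv,f(0,"fx","cx"),f(1,"fy","cy"),cv2.INTER_LINEAR),lo,hi)
    nl,l,st,ce=cv2.connectedComponentsWithStats(m); i=1+np.argmax(st[1:,4]); k=np.argwhere(l==i)[:,::-1].astype(np.float32)
    return (np.array(st[i][:4])/2-[210,70,0,0]).round(1), (ce[i]/2-[210,70]).round(1), cv2.minAreaRect(k)
print("red",rect(.059,(0,170,90),(5,255,255)))
print("blue",rect(.040,(100,120,110),(125,255,255)))
print("yellow",rect(.034,(20,130,120),(35,255,255)))
E
```

```text
[0.55881101 0.03197508 0.260344  ] [  7.13766171 -12.96245855] [-1.25864166  0.57289826  0.34477413] 13.6
blue x 46.0 115.5 y -24.0 25.5
yellow x 112.5 2904
red (array([ -6. , -36. ,  10.5, 171. ]), array([-1.2, 53.1]), ((417.4273681640625, 238.47225952148438), (340.9985656738281, 19.32813835144043), 89.5950927734375))
blue (array([ 46. , -24. ,  69.5,  49.5]), array([80.1, -1.2]), ((581.0, 140.99998474121094), (137.99996948242188, 97.99998474121094), 0.0))
yellow (array([113.5, -32. ,  15.5,  63.5]), array([122.6,  -1.2]), ((662.0, 139.0), (126.0, 30.0), 90.0))
```

```bash
python3 -c "
from station import ticket
print(ticket.finish_job())"
```

```text
the job is handed in; nothing more can be done
None
```

The blue rack is up against the yellow end stop, the gate has closed by itself behind it, the fingers are clear of everything, and the job is handed in at about 13.7 s of the 51 s allowed; no verdict came back.

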